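Snap the muffin box lid shut all round

ROBOT

A 6-joint arm with a two-finger parallel gripper is mounted at the origin on the work surface. World frame = base frame: x ahead of the robot, y to its left, z up, the work surface at z = 0. Lengths are in m, angles in rad, forces in N, time in s.
With the tool pointing down it reaches from about 0.425 to 0.95 m from the base axis. Payload 3.5 kg.
Tool frame: the origin (TCP) lies midway between the tips of the shut fingers; the grasp point (between the pads) lies 19 mm behind it; z points along the fingers, y is the line along which they close (so a half turn about z gives the same grasp; the last joint's range is limited). The gripper opens to 85 mm and grips with 20 to 120 N. Pads are 22 mm wide; open, the fingers measure 114 mm over their backs; the gripper's body (76 mm by 85 mm) begins 54 mm behind the grasp point. The pads swing forward as they close: fully open they stand 13 mm farther back than shut.
Start: joints at [1.031, 0.286, 1.577, -0, 1.279, -0.15], TCP at [0.256, 0.624, 0.231] pointing down, gripper open.
Joint ranges: [-2.77, 2.77], [-0.9, 2.22], [0.21, 2.48], [-1.53, 4.67], [0.24, 2.81], [-2.84, 2.84]. Speed limits (rad/s): [2.79, 2.79, 3.14, 3.14, 3.14, 3.14].

INTERFACE

Orientations are given as a unit quaternion [x, y, z, w].
In Python, from rig import bot gives the robot as it stands. The module is installed in compiled form; this text tells all that it offers.
- The arm moves only by the tool arm_command, never from a script. Its argument "series" is a list of rows, each a list of 7 numbers: the shift along the world's x, y, z in m, then the turn, a rotation vector about the world's x, y, z in degrees, then the opening, from -1 (shut) to 1 (fully open). In form: [[tx, ty, tz, rx, ry, rz, jaw], ...]. A call has 1 to 12 rows; each row shifts and turns the commanded pose from where the row before left it; what a row does not reach is not made up. A row lasts 1/12 s, in which the tool goes at most 41.7 mm and 7.16 degrees, less where a joint would pass 70% of its speed; a pose out of reach is approached as far as the arm can. A call is refused whole if a number of a shift passes 0.0417 or a number of a turn 7.16, either way. A call with a gripper value outside its range is refused whole. The fingers move at their own pace and stop on an object; the grip force is fixed at half the most. Time passes only in rows, so rows that do not move let the fingers close. It gives the time, the measured TCP pose, the force, the opening and the grip force at its end, in the units of the state.
- bot.get_state(): the state, without advancing time (a new reading comes with each control period).
- bot.read_camera(name): name is "side" or "top"; returns the picture (420x560x3 uint8, blue, green, red); there is no depth.
- bot.get_calibration(name): a dict with "vfov" (degrees; the focal length in pixels is half the picture's height over the tangent of half this angle, whatever the lens; pixels are square), "cx", "cy" (the principal point, pixels), "dist_coeffs" ([k1, k2, p1, p2, k3] as OpenCV has them; the pictures are not rectified), "cam_to_world" (4x4, takes a point from camera to world coordinates). Camera axes: x right, y down, z forward; pixel columns grow to the right and rows downward; lengths in m; the calibration is good to about 2 mm. A picture is of the moment at which its call begins. get_calibration takes no time and is no camera call.
- bot.finish_job(): hands the job in; it is judged then, once.
The state is a dict: "time": time; "q": joint angles; "qvel": joint speeds; "joint_torque": joint torques, N m; "tcp_pos": TCP position; "ee_rot": TCP orientation; "force": force on the tool from outside, world axes, zero at the start; "ft_torque": the same for the moment, N m; "finger_gap": finger opening in m; "grasp_force": force on a finger pad.
Only numpy, scipy, OpenCV 4.12 (cv2) and the standard library are available. Lean on these libraries where they do the work, as an engineer would, in place of code of your own. Each camera call takes 0.05 s, during which the arm holds its last target. There are 200 camera calls.

TASK

Close the lid of the muffin box properly: with the fingertips, press down the raised rim section on each of its four sides, in any order, until every one snaps shut flush with the lid. Only press: leave the box standing where it is without lifting, tipping or shoving it along the bench, and leave the things around it alone.

Things in the scene. Friction and masses are not known exactly. Their poses are not given: they have to be found in the camera images.
- food_box: Loose clear box of muffins, 140 (its x) x 200 mm, 0.9 kg, with a white snap lid 150 x 210 mm, lid panel top 96 mm above the bench. Origin: centre of underside; z up, -x roughly towards the robot, turned up to 40 degrees. The lid's middle panel (96 x 156 mm) and corners are rigid and seated; between the corners each side has its own springy rim section, hinged at the panel's edge, outer lip standing up.
- rim_near (a joint): Angle (rad) of the rim section on the long side nearest the robot (-x of the box), 152 x 27 mm: 0 = sprung open, sloping up 20 degrees outwards, lip 9 mm above the panel; 0.35 = shut, flush with the panel. Pressed down it resists to about 0.20, then snaps shut and stays; let go earlier, it springs back. Takes about 10 N near the outer edge, more nearer the hinge.
- rim_far (a joint): Angle (rad) of the rim section on the long side away from the robot (+x of the box), 152 x 27 mm: 0 = sprung open, sloping up 20 degrees outwards, lip 9 mm above the panel; 0.35 = shut, flush with the panel. Pressed down it resists to about 0.20, then snaps shut and stays; let go earlier, it springs back. Takes about 10 N near the outer edge, more nearer the hinge.
- rim_left (a joint): Angle (rad) of the rim section on the short side on the robot's left (+y of the box), 92 x 27 mm: 0 = sprung open, sloping up 20 degrees outwards, lip 9 mm above the panel; 0.35 = shut, flush with the panel. Pressed down it resists to about 0.20, then snaps shut and stays; let go earlier, it springs back. Takes about 10 N near the outer edge, more nearer the hinge.
- rim_right (a joint): Angle (rad) of the rim section on the short side on the robot's right (-y of the box), 92 x 27 mm: 0 = sprung open, sloping up 20 degrees outwards, lip 9 mm above the panel; 0.35 = shut, flush with the panel. Pressed down it resists to about 0.20, then snaps shut and stays; let go earlier, it springs back. Takes about 10 N near the outer edge, more nearer the hinge.
- press_near (a point): Point on the top surface of rim section near, mid-length, 20 mm out from its hinge line and 7 mm in from its outer edge; it moves with the section: about 103 mm above the bench when open, 96 mm when shut.
- press_far (a point): Point on the top surface of rim section far, mid-length, 20 mm out from its hinge line and 7 mm in from its outer edge; it moves with the section: about 103 mm above the bench when open, 96 mm when shut.
- press_left (a point): Point on the top surface of rim section left, mid-length, 20 mm out from its hinge line and 7 mm in from its outer edge; it moves with the section: about 103 mm above the bench when open, 96 mm when shut.
- press_right (a point): Point on the top surface of rim section right, mid-length, 20 mm out from its hinge line and 7 mm in from its outer edge; it moves with the section: about 103 mm above the bench when open, 96 mm when shut.
- muffin: Loose English muffin, 88 mm across, 38 mm high, beside the box; origin at the centre of its underside. Leave it alone.
- spice_jar: Loose closed spice jar, 52 mm across, 80 mm high, beside the box; origin at the centre of its underside. Leave it alone.
- steel_bowl: Loose small steel bowl, 96 mm across the rim, 45 mm high, beside the box; origin at the centre of its underside. Leave it alone.

How it is judged:
At the end, for the whole second after the job is handed in: All four rim sections are shut (joint above 0.30 of 0.35 rad) and stay so, the box stands upright (within 0.05 rad) and at rest within 40 mm of where it began, and the muffin, jar and bowl are within 20 mm of where they began (value of joint each of rim_near, rim_far, rim_left, rim_right above 0.3 rad and angle between food_box's own z axis and vertical below 0.05 rad and distance of food_box from where it was at the start of the episode below 0.04 m and linear speed of food_box below 0.01 m/s and distance of each of muffin, spice_jar, steel_bowl from where it was at the start of the episode below 0.02 m); the robot touches nothing.
It fails at once if the arm or the gripper's body, not the fingers, presses on the box (contact force between the arm and food_box above 3 N).
It fails at once if the box is lifted off the bench (over 12 mm) or tipped (over 0.15 rad) (height (world z) of food_box above 0.012 m or angle between food_box's own z axis and vertical above 0.15 rad).
It fails at once if the box is shoved more than 40 mm (distance of food_box from where it was at the start of the episode above 0.04 m).
It fails at once if the muffin, the jar or the bowl is moved more than 20 mm or lifted (distance of any of muffin, spice_jar, steel_bowl from where it was at the start of the episode above 0.02 m).
It also fails if it takes over 45 s, if anything falls off the work surface, if the arm or the gripper's body presses on something with over 40 N, if the wrist force passes 120 N, or if a joint passes its speed limit or range.

## Working session

There is one attempt and no reset: what is moved stays moved. The work goes in short steps, Python scripts to look and compute and a tool call to move; the robot and the scene stay as the last step left them, time stands still between calls to the robot, and variables do not carry over. Pictures are saved under pics/ and viewed, at most 10 in all, crops included, and the job is handed in when it is done.

Besides the shell and the picture viewer there is one more tool, called as name([rows], argument=value, ...), one row to a line, values as JSON. arm_command: Moves the arm, as the interface text tells. Its arguments: {"type":"object","properties":{"series":{"type":"array","items":{"type":"array","items":{"type":"number"}}}},"required":["series"]}

```bash
mkdir -p pics; cat > h.py <<'E'
import numpy as np, cv2
from rig import bot
def ray(name,px,z):
    c=bot.get_calibration(name); f=210/np.tan(np.radians(c["vfov"])/2)
    K=np.array([[f,0,c["cx"]],[0,f,c["cy"]],[0,0,1.]])
    n=cv2.undistortPoints(np.array(px,float).reshape(-1,1,2),K,np.array(c["dist_coeffs"])).reshape(-1,2)
    T=np.array(c["cam_to_world"]); d=np.c_[n,np.ones(len(n))]@T[:3,:3].T; o=T[:3,3]
    return o+d*((z-o[2])/d[:,2])[:,None]
E
python3 - <<'E'
from h import *
for n in("top","side"):
    cv2.imwrite(f"pics/{n}1.png",bot.read_camera(n)); print(np.round(np.array(bot.get_calibration(n)["cam_to_world"]),2))
print(bot.get_state())
E
```

```text
[[ 0.02 -0.99  0.13  0.48]
 [-1.   -0.02 -0.    0.06]
 [ 0.   -0.13 -0.99  1.  ]
 [ 0.    0.    0.    1.  ]]
[[ 0.98 -0.11  0.18  0.41]
 [-0.21 -0.58  0.78 -0.83]
 [ 0.02 -0.8  -0.59  0.74]
 [ 0.    0.    0.    1.  ]]
{'time': 0.1, 'q': array([ 1.03099643e+00,  2.87120260e-01,  1.57802050e+00, -1.24776983e-05,
        1.27858986e+00, -1.50009482e-01]), 'qvel': array([-0.00152084, -0.00130746, -0.00297175, -0.00163174,  0.00329413,
        0.00076872]), 'joint_torque': array([-4.76719651e-04, -4.07298625e+01, -2.93699884e+01, -2.01619955e-04,
        3.41669314e-03,  2.58854851e-05]), 'tcp_pos': array([0.25617251, 0.62386574, 0.23006217]), 'ee_rot': array([ 1.93661849e-01,  9.81067758e-01, -1.00804689e-03, -3.55809685e-04]), 'force': array([-0.24988487,  0.3644254 ,  0.37917596]), 'ft_torque': array([-0.01537638,  0.01586884, -0.00125652]), 'grasp_force': 0.0, 'finger_gap': 0.0852626555616267}
```

View pics/top1.png

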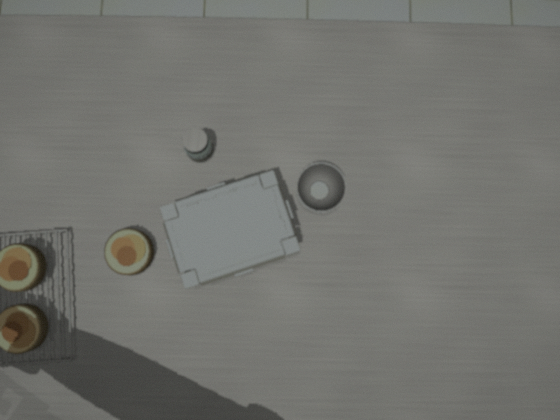

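View pics/side1.png

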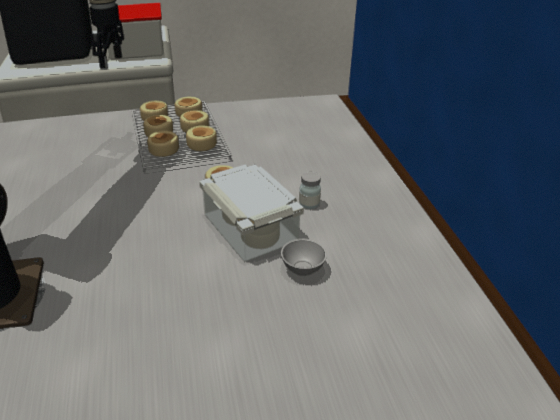

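The top picture shows the lid with corners near (161,207), (273,170), (299,248) and (185,288). The muffin is at (128,252), the jar at (197,143) and the bowl at (321,188). I'll enlarge the lid.

```bash
python3 - <<'E'
from h import *
im=cv2.imread("pics/top1.png")[160:300,145:345]
im=cv2.convertScaleAbs(im,alpha=1.5)
cv2.imwrite("pics/c1.png",cv2.resize(im,None,fx=4,fy=4,interpolation=cv2.INTER_CUBIC))
E
```

```text
(no output)
```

View pics/c1.png

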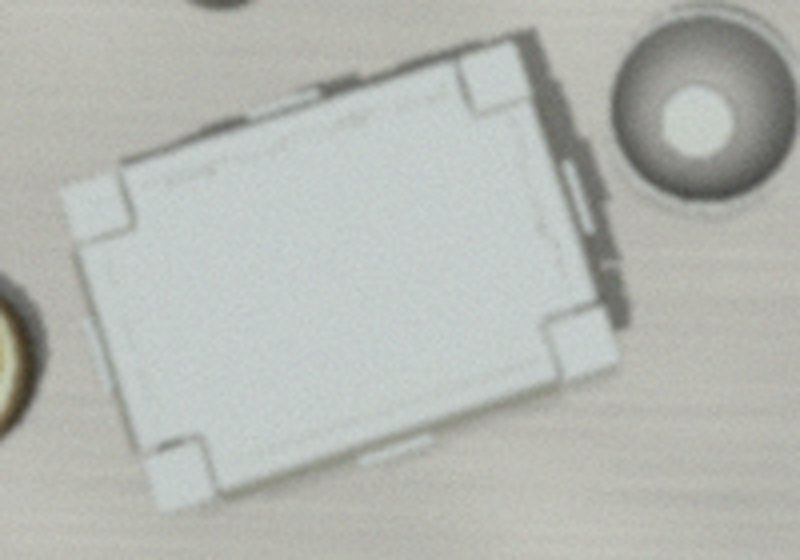

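The crop shows the rigid corner tips at (60,187), (517,38), (620,365) and (163,514). I'll project them at z = 0.096.

```bash
python3 - <<'E'
from h import *
c=np.array([[60,187],[517,38],[620,365],[163,514]])/4+[145,160]-.375
P=ray("top",c,.096); print(P.round(4)); L=lambda a,b:np.linalg.norm(P[a]-P[b]).round(4)
print(L(0,1),L(1,2),L(2,3),L(3,0))
C=P.mean(0)[:2]
ey=(P[0]+P[3]-P[1]-P[2])[:2]; ey/=np.linalg.norm(ey); ex=np.array([ey[1],-ey[0]])
print("C",C,"ex",ex,"yaw",np.degrees(np.arctan2(ex[1],ex[0])))
for n,v in dict(near=-.0665*ex,far=.0665*ex,left=.0965*ey,right=-.0965*ey).items():
    p=C+v;print(n,p.round(4),np.hypot(*p).round(3))
for n,p,z in(("muffin",(128,252),.038),("jar",(197,138),.08),("bowl",(321,187),.045)):print(n,ray("top",[p],z).round(3))
from scipy.spatial.transform import Rotation as R
print(R.from_quat(bot.get_state()["ee_rot"]).as_matrix().round(3))
E
```

```text
[[0.5952 0.2526 0.096 ]
 [0.6653 0.0547 0.096 ]
 [0.5229 0.0075 0.096 ]
 [0.4552 0.202  0.096 ]]
0.2099 0.1501 0.2059 0.1488
C [0.55964085 0.12920716] ex [0.94346227 0.33147992] yaw 19.358625112097197
near [0.4969 0.1072] 0.508
far [0.6224 0.1513] 0.64
left [0.5277 0.2203] 0.572
right [0.5916 0.0382] 0.593
muffin [[0.517 0.319 0.038]]
jar [[0.723 0.194 0.08 ]]
bowl [[ 0.644 -0.033  0.045]]
[[-0.925  0.38  -0.001]
 [ 0.38   0.925 -0.002]
 [ 0.    -0.002 -1.   ]]
```

The lid measures 210/206 x 150 mm, so the pose is consistent. I'll move above the left rim with the fingers shut and tool y along the box's x (−48° turn).

arm_command([
  [0.0226, -0.0336, 0, 0, 0, -4, -1],
  [0.0226, -0.0336, 0, 0, 0, -4, -1],
  [0.0226, -0.0336, 0, 0, 0, -4, -1],
  [0.0226, -0.0336, 0, 0, 0, -4, -1],
  [0.0226, -0.0336, 0, 0, 0, -4, -1],
  [0.0226, -0.0336, 0, 0, 0, -4, -1],
  [0.0226, -0.0336, 0, 0, 0, -4, -1],
  [0.0226, -0.0336, 0, 0, 0, -4, -1],
  [0.0226, -0.0336, 0, 0, 0, -4, -1],
  [0.0226, -0.0336, 0, 0, 0, -4, -1],
  [0.0226, -0.0336, 0, 0, 0, -4, -1],
  [0.0226, -0.0336, 0, 0, 0, -4, -1],
])

```text
time: 1.1
tcp_pos: [0.5281, 0.2193, 0.2309]
ee_rot: [0.577, 0.816, -0.0, -0.0]
force: [0.3, 1.0, 0.3]
finger_gap: -0.0002
grasp_force: 0.0
```

arm_command([
  [0, 0, -0.03, 0, 0, 0, -1],
  [0, 0, -0.03, 0, 0, 0, -1],
  [0, 0, -0.03, 0, 0, 0, -1],
  [0, 0, -0.01, 0, 0, 0, -1],
  [0, 0, 0, 0, 0, 0, -1],
  [0, 0, 0, 0, 0, 0, -1],
])

```text
time: 1.6
tcp_pos: [0.5276, 0.2213, 0.1314]
ee_rot: [0.576, 0.818, -0.0, -0.0]
force: [-0.0, 0.4, 0.4]
finger_gap: -0.0001
grasp_force: 0.0
```

arm_command([
  [0, 0, -0.012, 0, 0, 0, -1],
  [0, 0, -0.008, 0, 0, 0, -1],
  [0, 0, -0.003, 0, 0, 0, -1],
  [0, 0, -0.002, 0, 0, 0, -1],
  [0, 0, -0.002, 0, 0, 0, -1],
  [0, 0, -0.002, 0, 0, 0, -1],
  [0, 0, -0.002, 0, 0, 0, -1],
  [0, 0, 0, 0, 0, 0, -1],
])

```text
time: 2.27
tcp_pos: [0.528, 0.2219, 0.1013]
ee_rot: [0.576, 0.817, 0.001, 0.0]
force: [-1.4, 1.3, 2.0]
finger_gap: -0.0001
grasp_force: 1.1
```

arm_command([
  [0, 0, -0.001, 0, 0, 0, -1],
  [0, 0, -0.001, 0, 0, 0, -1],
  [0, 0, -0.001, 0, 0, 0, -1],
  [0, 0, 0, 0, 0, 0, -1],
])

```text
time: 2.6
tcp_pos: [0.5274, 0.2209, 0.0967]
ee_rot: [0.576, 0.817, -0.0, -0.0]
force: [-0.1, 1.0, 0.1]
finger_gap: -0.0004
grasp_force: 0.0
```

arm_command([
  [0, 0, -0.001, 0, 0, 0, -1],
  [0, 0, -0.001, 0, 0, 0, -1],
  [0, 0, -0.001, 0, 0, 0, -1],
  [0, 0, 0, 0, 0, 0, -1],
])

```text
time: 2.93
tcp_pos: [0.5278, 0.221, 0.0959]
ee_rot: [0.576, 0.818, -0.001, -0.0]
force: [-3.8, -1.3, 7.9]
finger_gap: 0.0002
grasp_force: 4.1
```

The left rim is holding at 0.096, which looks like flush. Next is the far rim.

arm_command([
  [0, 0, 0.02, 0, 0, 0, -1],
  [0, 0, 0.02, 0, 0, 0, -1],
  [0.0316, -0.023, 0, 0, 0, 0, -1],
  [0.0316, -0.023, 0, 0, 0, 0, -1],
  [0.0316, -0.023, 0, 0, 0, 0, -1],
  [0, 0, 0, 0, 0, 0, -1],
  [0, 0, 0, 0, 0, 0, -1],
])

```text
time: 3.52
tcp_pos: [0.6237, 0.1506, 0.1339]
ee_rot: [0.577, 0.817, -0.0, -0.0]
force: [-0.7, 0.1, -1.0]
finger_gap: 0.0
grasp_force: 0.0
```

arm_command([
  [0, 0, -0.018, 0, 0, 0, -1],
  [0, 0, -0.008, 0, 0, 0, -1],
  [0, 0, -0.003, 0, 0, 0, -1],
  [0, 0, -0.002, 0, 0, 0, -1],
  [0, 0, -0.002, 0, 0, 0, -1],
  [0, 0, -0.002, 0, 0, 0, -1],
  [0, 0, -0.001, 0, 0, 0, -1],
  [0, 0, 0, 0, 0, 0, -1],
])

```text
time: 4.18
tcp_pos: [0.6222, 0.1524, 0.0979]
ee_rot: [0.576, 0.818, -0.0, 0.0]
force: [-0.5, -0.2, -1.3]
finger_gap: -0.0001
grasp_force: 0.0
```

arm_command([
  [0, 0, -0.001, 0, 0, 0, -1],
  [0, 0, -0.001, 0, 0, 0, -1],
  [0, 0, -0.001, 0, 0, 0, -1],
  [0, 0, 0, 0, 0, 0, -1],
])

```text
time: 4.52
tcp_pos: [0.6226, 0.1522, 0.096]
ee_rot: [0.576, 0.817, 0.0, 0.0]
force: [-2.4, -0.7, 3.1]
finger_gap: -0.0002
grasp_force: 1.9
```

arm_command([
  [0, 0, -0.001, 0, 0, 0, -1],
  [0, 0, 0, 0, 0, 0, -1],
  [0, 0, 0.02, 0, 0, 0, -1],
  [0, 0, 0.02, 0, 0, 0, -1],
  [-0.0103, -0.0377, 0, 0, 0, 0, -1],
  [-0.0103, -0.0377, 0, 0, 0, 0, -1],
  [-0.0103, -0.0377, 0, 0, 0, 0, -1],
  [0, 0, 0, 0, 0, 0, -1],
  [0, 0, 0, 0, 0, 0, -1],
])

```text
time: 5.27
tcp_pos: [0.5913, 0.0372, 0.1341]
ee_rot: [0.577, 0.816, 0.0, 0.0]
force: [1.4, 0.4, -1.6]
finger_gap: -0.0003
grasp_force: 0.0
```

arm_command([
  [0, 0, -0.018, 0, 0, 0, -1],
  [0, 0, -0.008, 0, 0, 0, -1],
  [0, 0, -0.003, 0, 0, 0, -1],
  [0, 0, -0.002, 0, 0, 0, -1],
  [0, 0, -0.002, 0, 0, 0, -1],
  [0, 0, -0.002, 0, 0, 0, -1],
  [0, 0, -0.002, 0, 0, 0, -1],
  [0, 0, 0, 0, 0, 0, -1],
])

```text
time: 5.93
tcp_pos: [0.5914, 0.0398, 0.0966]
ee_rot: [0.576, 0.818, 0.0, -0.0]
force: [0.4, 0.1, 1.0]
finger_gap: -0.0001
grasp_force: 0.3
```

arm_command([
  [0, 0, -0.001, 0, 0, 0, -1],
  [0, 0, -0.001, 0, 0, 0, -1],
  [0, 0, -0.001, 0, 0, 0, -1],
  [0, 0, 0, 0, 0, 0, -1],
])

```text
time: 6.27
tcp_pos: [0.592, 0.0394, 0.0959]
ee_rot: [0.576, 0.818, 0.0, 0.0]
force: [-2.0, -0.5, 6.8]
finger_gap: -0.0003
grasp_force: 4.3
```

arm_command([
  [0, 0, 0.02, 0, 0, 0, -1],
  [0, 0, 0.02, 0, 0, 0, -1],
  [-0.0316, 0.0229, 0, 0, 0, 0, -1],
  [-0.0316, 0.0229, 0, 0, 0, 0, -1],
  [-0.0316, 0.0229, 0, 0, 0, 0, -1],
  [0, 0, 0, 0, 0, 0, -1],
  [0, 0, 0, 0, 0, 0, -1],
])

```text
time: 6.85
tcp_pos: [0.4949, 0.1089, 0.1337]
ee_rot: [0.575, 0.818, -0.0, -0.0]
force: [0.9, -0.3, 0.4]
finger_gap: 0.0
grasp_force: 0.0
```

arm_command([
  [0, 0, -0.018, 0, 0, 0, -1],
  [0, 0, -0.008, 0, 0, 0, -1],
  [0, 0, -0.003, 0, 0, 0, -1],
  [0, 0, -0.002, 0, 0, 0, -1],
  [0, 0, -0.002, 0, 0, 0, -1],
  [0, 0, -0.002, 0, 0, 0, -1],
  [0, 0, -0.001, 0, 0, 0, -1],
  [0, 0, 0, 0, 0, 0, -1],
])

```text
time: 7.52
tcp_pos: [0.497, 0.1075, 0.098]
ee_rot: [0.576, 0.817, -0.0, -0.0]
force: [0.3, -0.8, -1.1]
finger_gap: -0.0002
grasp_force: 0.0
```

arm_command([
  [0, 0, -0.001, 0, 0, 0, -1],
  [0, 0, -0.001, 0, 0, 0, -1],
  [0, 0, -0.001, 0, 0, 0, -1],
  [0, 0, 0, 0, 0, 0, -1],
])

```text
time: 7.85
tcp_pos: [0.497, 0.1077, 0.096]
ee_rot: [0.576, 0.818, -0.0, 0.0]
force: [-1.5, 0.2, 3.7]
finger_gap: 0.0002
grasp_force: 2.0
```

Now I'll raise the arm, swing it clear towards +y, and look.

arm_command([
  [0, 0, -0.001, 0, 0, 0, -1],
  [0, 0, 0.03, 0, 0, 0, -1],
  [0, 0, 0.04, 0, 0, 0, -1],
  [0, 0, 0.04, 0, 0, 0, -1],
  [-0.005, 0.04, 0, 0, 0, 0, -1],
  [-0.005, 0.04, 0, 0, 0, 0, -1],
  [-0.005, 0.04, 0, 0, 0, 0, -1],
  [-0.005, 0.04, 0, 0, 0, 0, -1],
  [-0.015, 0.038, 0, 0, 0, 0, -1],
  [-0.015, 0.038, 0, 0, 0, 0, -1],
  [-0.015, 0.038, 0, 0, 0, 0, -1],
  [-0.015, 0.038, 0, 0, 0, 0, -1],
])

```text
time: 8.85
tcp_pos: [0.4157, 0.4216, 0.204]
ee_rot: [0.576, 0.818, 0.0, 0.0]
force: [0.7, -0.4, 0.1]
finger_gap: -0.0002
grasp_force: 0.0
```

arm_command([
  [-0.02, 0.035, 0, 0, 0, 0, -1],
  [-0.02, 0.035, 0, 0, 0, 0, -1],
  [-0.02, 0.035, 0, 0, 0, 0, -1],
  [-0.02, 0.035, 0, 0, 0, 0, -1],
  [0, 0, 0, 0, 0, 0, -1],
  [0, 0, 0, 0, 0, 0, -1],
])

```text
time: 9.35
tcp_pos: [0.335, 0.5613, 0.2035]
ee_rot: [0.574, 0.819, -0.0, 0.0]
force: [0.4, -1.5, -0.5]
finger_gap: 0.0001
grasp_force: 0.0
```

```bash
python3 - <<'E'
from h import *
t=bot.read_camera("top")[120:300,90:350];s=bot.read_camera("side")[150:290,180:340]
a=cv2.resize(cv2.convertScaleAbs(t,alpha=1.5),(433,300),interpolation=cv2.INTER_CUBIC)
cv2.imwrite("pics/t2.png",cv2.resize(cv2.convertScaleAbs(t,alpha=1.5),None,fx=3,fy=3,interpolation=cv2.INTER_CUBIC))
o=cv2.imread("pics/side1.png")[150:290,180:340]
cv2.imwrite("pics/s2.png",cv2.resize(np.hstack([o,s]),None,fx=2.5,fy=2.5,interpolation=cv2.INTER_CUBIC))
E
```

```text
(no output)
```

View pics/t2.png

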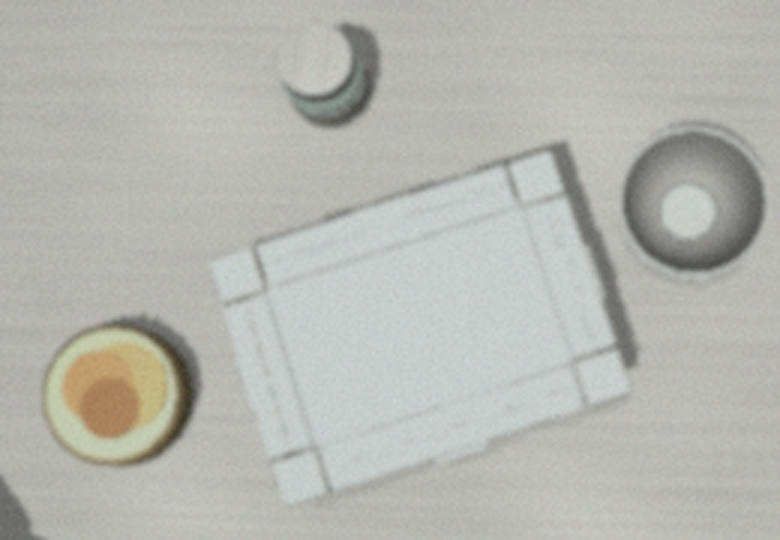

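View pics/s2.png

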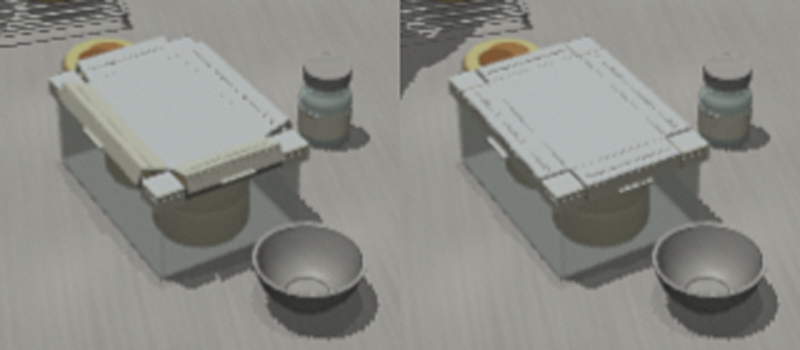

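Both pictures show all four rim sections flush, level with the corners at (236,275), (536,172), (601,373) and (300,478) in the top crop. The box, muffin, jar and bowl have not moved.

```bash
python3 -c "
from rig import bot
print(bot.finish_job())"
```

```text
the job is handed in; nothing more can be done
None
```

All four rim sections were pressed shut and look flush in the final pictures, with the box, muffin, jar and bowl where they started; the job is handed in, but no verdict came back.

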